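# Load the spacer that fits and hold the inspection mirror on it

### The job

Of the three plain round spacers, stand the one that fits the nest snugly fully down in it and let go of it. Then turn the spring-loaded mirror by its bar until the little camera, looking into the mirror, sees that spacer centred in its view, and finish still holding the mirror steady at that angle. Leave the other two spacers and the tape measure where they are.

Things in the scene. Friction and masses are not known exactly. Their poses are not given: they have to be found in the camera images.
- spacer_small: plain turned aluminium spacer (solid cylinder), standing upright, outer diameter 26 mm, 55 mm tall; too loose for the nest. Origin at the centre of its underside, z up its axis
- spacer_medium: plain turned aluminium spacer (solid cylinder), standing upright, outer diameter 32 mm, 55 mm tall, about 0.12 kg: the one that fits the nest. Origin at the centre of its underside, z up its axis
- spacer_large: plain turned aluminium spacer (solid cylinder), standing upright, outer diameter 38 mm, 55 mm tall; does not enter the nest. Origin at the centre of its underside, z up its axis
- spacer_medium_mid (a point): point on the axis of the medium spacer, 32 mm above its underside: the middle of what the camera is to see, at a thin groove that runs round each spacer
- nest: fixed dark steel block 60 x 60 x 20 mm lying on the bench with one round blind hole in the middle of its top: diameter 35 mm, 12 mm deep (its floor is 8 mm above the bench), mouth chamfered 3 mm. Origin at the centre of its underside, z up; a spacer fully down in it stands with its underside 8 mm above the bench
- station: fixed inspection station: a flat aluminium rail (260 x 50 x 8 mm) on the bench with a mirror turret (68 mm wide) near one end and a small grey camera block on a post (top 55 mm above the bench) at the other. Origin on the bench at the vertical turning axis of the mirror, z up; the camera's lens lies in the direction (-0.643, -0.766) of its x and y axes
- lens (a point): front of the camera's lens, 169 mm from the mirror axis and 40 mm above the bench; the camera looks level, straight at the mirror axis
- mirror_axis (a point): point on the mirror's vertical turning axis, at the mirror face, 40 mm above the bench (axes as the station's). The mirror bisects: the spacer is seen centred when the mirror's outward normal halves the horizontal angle, at this point, between the direction to the lens and the direction to the spacer
- turn_bar (a point): grip point of the mirror's turning bar, on the turning axis 94 mm above the bench: an upright flat aluminium bar on top of the mirror, 12 mm thick, 44 mm long, from 72 to 104 mm above the bench, its long side parallel to the mirror face; below it the mirror in its dark frame (66 mm wide, 46 mm high, 9 mm thick). x = outward normal of the mirror (reflecting side), which is the thickness direction of the bar; y along the bar; z up; turns with the mirror
- mirror (a joint): turn of the mirror, rad: 0 at its rest stop, where its normal lies 5 degrees beyond the direction to the lens on the side away from the nest; grows clockwise seen from above, swinging the mirror's face from the lens toward the nest, up to 1.2. A spring drives it back to 0 when let go (about 0.03 N m at 0, 0.09 N m at 0.9 rad)
- sight (a point): line of sight of the camera after the mirror: a thin steel pointer (tip 80 mm out, about 12 mm above the bench) under the mirror, geared to turn twice as far as the mirror; it always points where the camera looks by way of the mirror. Origin on the mirror axis 40 mm above the bench, x along the reflected line of sight, y sideways, z up
- rod_jig: fixed jig of the bench, at the right of the work: plate 112 x 120 mm with a 25 mm black rod that rises 0.86 m upright from it; not part of the job, keep the arm clear of it. Origin at the middle of the plate's underside
- tape_measure: yellow tape measure, 64 x 69 x 32 mm, a bystander; origin at the centre of its underside
Mind the look-alikes: they are no part of the job. Leave any blue, purple or red look-alike of the spacer_medium alone.

How it is judged:
By the outcome, as a careful person would: the job done as asked, in the order asked, and still so for the second after the job is handed in, while the arm keeps its last pose, push and grip.
It also fails if it takes over 67 s, if anything falls off the work surface, if the arm or the gripper's body presses on something with over 40 N, if the wrist force passes 120 N, or if a joint passes its speed limit or range.

### The arm

A 6-joint arm with a two-finger parallel gripper is mounted at the origin on the work surface; the furniture and walls round the work are solid. World frame = base frame: x ahead of the robot, y to its left, z up, the work surface at z = 0. Lengths are in m, angles in rad, forces in N, time in s.
With the tool pointing down it reaches from about 0.275 to 0.725 m from the base axis. Payload 15.9 kg.
Tool frame: the origin (TCP) lies at the very end of the fingers, on their centre line; the grasp point (between the pads) lies 19 mm behind it; z points along the fingers, y is the line along which they close (so a half turn about z gives the same grasp; the last joint's range is limited). The gripper opens to 85 mm and grips with 20 to 120 N. Pads are 22 mm wide; open, the fingers measure 114 mm over their backs; the gripper's body (76 mm by 85 mm) begins 54 mm behind the grasp point. The pads swing forward as they close: fully open they stand 13 mm farther back than shut.
Start: joints at [-1.116, 0.213, -0.034, 1.323, 0, 1.571], TCP at [0.22, -0.449, 0.2] pointing down, gripper open.
Joint ranges: [-2.98, 2.98], [-0.74, 1.72], [-1.14, 1.35], [-2.1, 2.04], [-1.57, 1.44], [-3.14, 3.14]. Speed limits (rad/s): [1.89, 1.89, 2.39, 2.57, 3.14, 3.14].

### API

Orientations are given as a rotation vector (axis times angle).
In Python, from plant import bot gives the robot as it stands. The module is installed in compiled form; this text tells all that it offers.
- The arm moves only by the tool apply_moves, never from a script. Its argument "targets" is a list that holds one entry, the list of rows, each a list of 6 numbers: the shift along the world's x, y, z as a fraction of full scale, then the turn, a rotation vector about the world's x, y, z as a fraction of full scale. A call has 1 to 20 rows; each row shifts and turns the commanded pose from where the row before left it; what a row does not reach is not made up. Full scale, the value 1, is 0.15 m for a shift and 2 rad for a turn. A row lasts 1/8 s, in which the tool goes at most 62.5 mm and 10.7 degrees, less where a joint would pass 70% of its speed; a pose out of reach is approached as far as the arm can. A call with a number of a shift or a turn outside -1 to 1 is refused whole. A call with a gripper value outside its range is refused whole. "fingers" is the opening in per cent of the stroke, from 0 (shut) to 100 (fully open), set as the call begins (left out, the last holds). The fingers move at their own pace and stop on an object; the grip force is fixed at half the most. Time passes only in rows, so rows that do not move let the fingers close. It gives the time, the measured TCP pose, the force, the opening and the grip force at its end, in the units of the state.
- bot.observe(): the state, without advancing time (a new reading comes with each control period).
- bot.snapshot(name): name is "scene" or "side" or "wrist"; returns (picture, depth): 480x640x3 uint8, red, green, blue; 480x640 float32, m along the optical axis (not along the pixel's ray), 0 where there is no reading.
- bot.calibration(name): a dict with "K" (3x3 intrinsics, pixels), "k1" (the pictures are not rectified: a ray, as slopes to the right and down, at radius r is drawn at 1 + k1 r^2 times it, then the intrinsics apply), "R" (3x3) and "t" (3): a world point X has camera coordinates R X + t. Camera axes: x right, y down, z forward; pixel columns grow to the right and rows downward; lengths in m; the calibration is good to about 2 mm. A picture is of the moment at which its call begins: read the wrist's pose just before it. calibration takes no time and is no camera call; for the wrist camera it gives the pose at the moment of the call.
- bot.hand_in(): hands the job in; it is judged then, once.
The state is a dict: "time_s": time; "joint_positions": joint angles; "joint_velocities": joint speeds; "joint_efforts": joint torques, N m; "ee_pos": TCP position; "orientation": TCP orientation; "ft_force": force on the tool from outside, world axes, zero at the start; "torque": the same for the moment, N m; "gripper_width": finger opening in m; "grasp_force": force on a finger pad.
Only numpy, scipy, OpenCV 4.12 (cv2) and the standard library are available. Lean on these libraries where they do the work, as an engineer would, in place of code of your own. Each camera call takes 0.05 s, during which the arm holds its last target. There are 200 camera calls.

## Working session

There is one attempt and no reset: what is moved stays moved. The work goes in short steps, Python scripts to look and compute and a tool call to move; the robot and the scene stay as the last step left them, time stands still between calls to the robot, and variables do not carry over. Pictures are saved under pics/ and viewed, at most 10 in all, crops included, and the job is handed in when it is done.

Besides the shell and the picture viewer there is one more tool, called in YAML: its name, and indented under it one key for each argument. apply_moves: Moves the arm, as the interface text tells. Shift numbers are shares of 0.15 m and turn numbers shares of 2 rad, none past 1 either way. Its arguments: {"type":"object","properties":{"targets":{"type":"array"},"fingers":{"type":"number"}},"required":["targets"]}

```bash
mkdir -p pics
cat > h.py <<'E'
import numpy as np, cv2
from plant import bot
def snap(n,f):
    c=bot.calibration(n); p,d=bot.snapshot(n); cv2.imwrite('pics/'+f+'.png',p[:,:,::-1]); np.savez('pics/'+f+'.npz',p=p,d=d,**{k:np.array(c[k]) for k in c}); return p,d,c
def load(f): return np.load('pics/'+f+'.npz')
def ray(c,uv):
    K=np.array(c['K'],float); uv=np.atleast_2d(np.array(uv,float))
    s=(uv-[K[0,2],K[1,2]])/[K[0,0],K[1,1]]; k=float(c['k1']); q=s.copy()
    for _ in range(20): q=s/(1+k*(q**2).sum(1,keepdims=True))
    return np.c_[q,np.ones(len(q))]
def onz(c,uv,z):
    R=np.array(c['R']);t=np.array(c['t']); o=-R.T@t; d=ray(c,uv)@R
    return o+d*((z-o[2])/d[:,2])[:,None]
def dep(c,uv,d): 
    R=np.array(c['R']);t=np.array(c['t']); return (ray(c,uv)*np.array(d)[:,None]-t)@R
def cloud(c,d):
    v,u=np.nonzero(d>0); return np.c_[u,v],dep(c,np.c_[u,v],d[v,u])
def proj(c,X):
    X=np.atleast_2d(X); x=X@np.array(c['R']).T+np.array(c['t']); q=x[:,:2]/x[:,2:]; q=q*(1+float(c['k1'])*(q**2).sum(1,keepdims=True)); K=np.array(c['K']); return q*[K[0,0],K[1,1]]+[K[0,2],K[1,2]]
E
python3 - <<'E'
from h import *
for n in('scene','side'):
    p,d,c=snap(n,n+'0'); print(n,-np.array(c['R']).T@np.array(c['t']),c['k1'],(d>0).mean())
print(bot.observe())
E
```

```text
scene [0.07841973 0.72148325 1.09431782] -0.1060767977551145 0.9959993489583333
side [ 0.62819788 -1.2109774   0.81765103] -0.026196367523635987 0.9961100260416667
{'time_s': 0.1, 'joint_positions': array([-1.11598361e+00,  2.13304238e-01, -3.49778370e-02,  1.32350452e+00,
       -4.36050072e-05,  1.57079017e+00]), 'joint_velocities': array([ 0.00066297, -0.0005373 ,  0.00165591, -0.00106781, -0.00053068,
        0.0016414 ]), 'joint_efforts': array([-7.82027637e-04, -6.87250113e+01,  4.87802589e+01,  1.22732855e-02,
       -7.52152414e-05,  1.10208444e-05]), 'ee_pos': array([ 0.21948636, -0.44887755,  0.19907437]), 'orientation': array([-3.05977793e+00, -7.08070674e-01,  4.17290637e-04]), 'ft_force': array([-0.33116785,  0.02057604,  0.36792338]), 'torque': array([-0.03021106, -0.02563919, -0.01825258]), 'grasp_force': 0.0, 'gripper_width': 0.08504089283292716}
```

View pics/scene0.png

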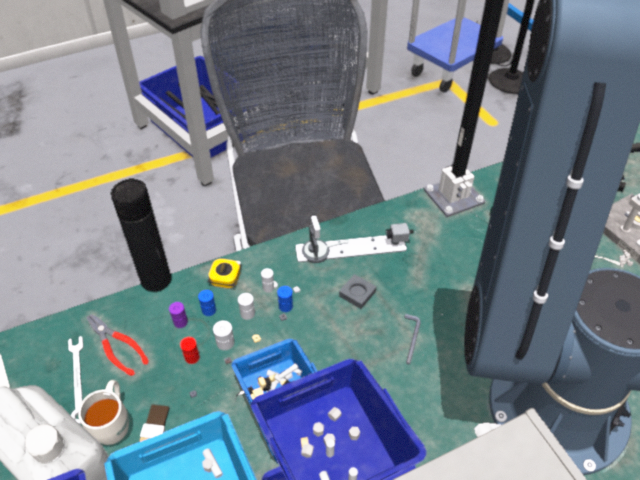

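View pics/side0.png

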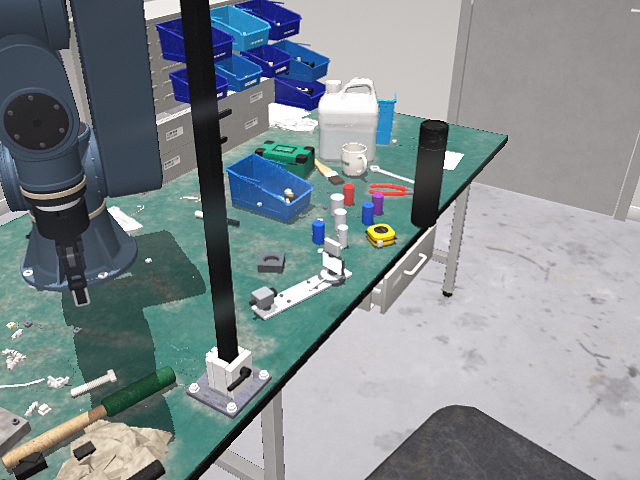

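The scene view shows grey spacers at about (267,279), (246,305) and (223,333), with blue, purple and red look-alikes next to them. The nest is at (358,291), the turret at (315,245) and the camera block at (399,232). In the side view the rod is clear of the work. Next I'll measure from depth.

Run:
```python
from h import *
from scipy.optimize import least_squares
def circ(P):
    f=lambda q:np.hypot(P[:,0]-q[0],P[:,1]-q[1])-q[2]
    return P
c=load('scene0'); d=c['d']; uv,X=cloud(c,d)
for n,(u,v) in dict(a=(267,279),b=(246,305),c=(223,333)).items():
    m=(abs(uv[:,0]-u)<16)&(abs(uv[:,1]-v)<18)
    T=m&(abs(X[:,2]-.055)<.006)
    lab=np.zeros((480,640),np.uint8); lab[uv[T][:,1],uv[T][:,0]]=1
    k,L,s,ce=cv2.connectedComponentsWithStats(lab); i=1+s[1:,4].argmax()
    q=np.argwhere(L==i)[:,::-1]; P=onz(c,q,.055); (cx,cy),r=cv2.minEnclosingCircle(P[:,:2].astype(np.float32))
    area=s[i,4]; g=np.abs(np.linalg.det(np.array([onz(c,[ce[i]+[1,0]],.055)[0]-onz(c,[ce[i]],.055)[0],onz(c,[ce[i]+[0,1]],.055)[0]-onz(c,[ce[i]],.055)[0]])[:,:2]))
    print(n,ce[i],P.mean(0),2*r,'dia by area',2*np.sqrt(area*g/np.pi),'z',np.median(X[T][:,2]))
# nest
m=(abs(uv[:,0]-358)<25)&(abs(uv[:,1]-291)<22)&(abs(X[:,2]-.02)<.005)
P=onz(c,uv[m],.02)[:,:2]; print('nest',cv2.minAreaRect(P.astype(np.float32)),P.mean(0))
for nm,z0,z1 in(('bar',.085,.115),('mid',.03,.085),):
    m=(uv[:,0]>295)&(uv[:,0]<335)&(uv[:,1]>205)&(uv[:,1]<265)&(X[:,2]>z0)&(X[:,2]<z1)
    print(nm,m.sum(),X[m].mean(0),cv2.minAreaRect(X[m][:,:2].astype(np.float32)))
m=(uv[:,0]>380)&(uv[:,0]<420)&(uv[:,1]>215)&(uv[:,1]<250)&(X[:,2]>.03)
print('cam',X[m].mean(0),X[m].max(0),X[m].min(0))
S=c['p']; a=cv2.resize(S[195:350,200:430],None,fx=3.4,fy=3.4,interpolation=2); cv2.imwrite('pics/z.png',a[:,:,::-1])
```

```text
a [266.31372549 273.33333333] [0.65524847 0.09310098 0.055     ] 0.0315871462225914 dia by area 0.0283154968298647 z 0.05534054853950782
b [245.35064935 299.46753247] [0.64771749 0.17460268 0.055     ] 0.0365147702395916 dia by area 0.03302890423546785 z 0.0554173985302648
c [222.352 328.804] [0.63898576 0.25922152 0.055     ] 0.0416751429438591 dia by area 0.03983655545000224 z 0.05494857476761472
nest ((0.4814634621143341, -0.0075010620057582855), (0.06481920927762985, 0.06350269168615341), 89.1499252319336) [ 0.48179171 -0.00776408]
bar 124 [ 0.626584   -0.05188819  0.09960681] ((0.62887042760849, -0.05546402186155319), (0.013614661991596222, 0.046213023364543915), 49.01500701904297)
mid 171 [ 0.6269358  -0.04511281  0.05807531] ((0.6304939985275269, -0.05416969209909439), (0.015304065309464931, 0.06844045221805573), 47.52986526489258)
cam [ 0.48161939 -0.18520129  0.04922009] [ 0.50990452 -0.15985843  0.0630884 ] [ 0.45513773 -0.21746229  0.03030164]
```

View pics/z.png

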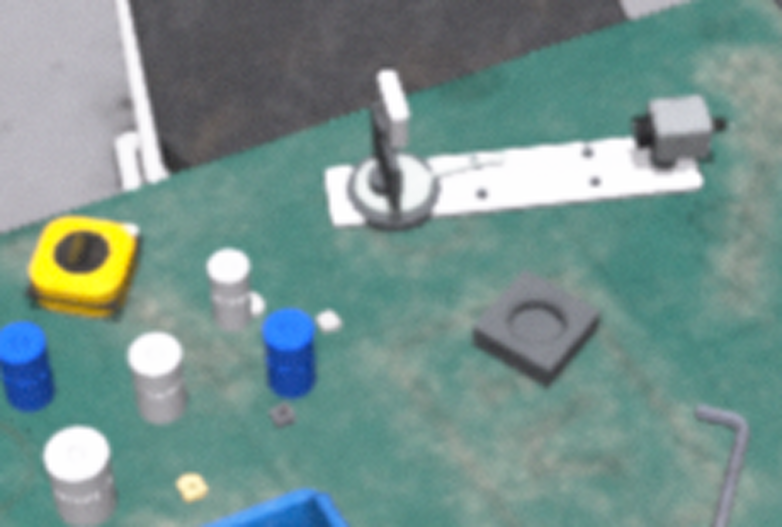

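Run:
```python
from h import *
c=load('scene0'); 
for n,uv,z in(('blue1',(285,291),.055),('blue2',(207,296),.055),('purple',(178,307),.055),('tape',(225,267),.032),('rodplate',(455,195),.01),('bottle',(152,285),0)): print(n,onz(c,[uv],z)[0])
c=load('side0'); print('rod side',onz(c,[(229,365)],.01))
```

```text
blue1 [0.59242529 0.10861037 0.055     ]
blue2 [0.72055233 0.21449796 0.055     ]
purple [0.75141185 0.27146796 0.055     ]
tape [0.75614412 0.11824949 0.032     ]
rodplate [ 0.44106676 -0.41724964  0.01      ]
bottle [0.87903702 0.23690483 0.        ]
rod side [[ 0.4377528  -0.37166832  0.01      ]]
```

apply_moves:
  targets:
    - [[0.108,0.291,0,0,0,0.0525],[0.108,0.291,0,0,0,0.0525],[0.108,0.291,0,0,0,0.0525],[0.108,0.291,0,0,0,0.0525],[0.108,0.291,0,0,0,0.0525],[0.108,0.291,0,0,0,0.0525],[0.108,0.291,0,0,0,0.0525],[0.108,0.291,0,0,0,0.0525],[0.208,0.217,0.05,0,0,0.034],[0.208,0.217,0.05,0,0,0.034],[0.208,0.217,0.05,0,0,0.034],[0.208,0.217,0.05,0,0,0.034],[0.208,0.217,0.05,0,0,0.034],[0.208,0.217,0.05,0,0,0.034],[0.208,0.217,0.05,0,0,0.034],[0.208,0.217,0.05,0,0,0.034],[0,0,0,0,0,0],[0,0,0,0,0,0]]

```text
time_s: 2.35
ee_pos: [0.5985, 0.1602, 0.2589]
orientation: [-1.905, -2.497, 0.002]
ft_force: [-0.1, -0.9, -0.2]
gripper_width: 0.0851
grasp_force: 0.0
```

Run:
```python
from h import *
p,d,c=snap('wrist','w1'); o=bot.observe(); print(o['ee_pos'],o['orientation'],o['joint_positions'],o['ft_force'],(d>0).mean())
for X in([.648,.175,.055],[.4815,-.0075,.02],[.629,-.055,.1]): print(proj(c,X))
```

```text
[0.59833    0.15984722 0.2593517 ] [-1.90561506e+00 -2.49732217e+00  9.16531818e-04] [ 2.61144725e-01  4.88176640e-01  5.07092229e-01  1.59033100e+00
 -1.53148647e-04  1.56476352e+00] [-0.47569558 -0.52840245 -0.53672132] 0.9959114583333334
[[376.43413397 196.6447277 ]]
[[194.77641215 299.4094556 ]]
[[299.45947971 405.68000999]]
```

View pics/w1.png

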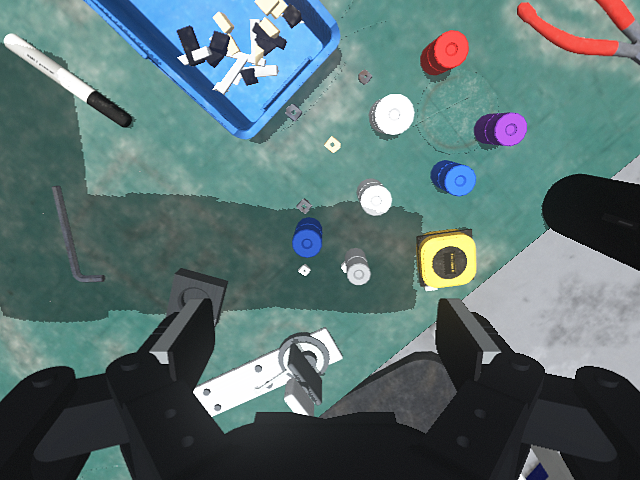

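The wrist view shows the medium spacer's top at (376,199), the large at (393,115) and the small at (357,272). The nest is at (198,295), partly behind a finger, and the turret is at (300,360). I'll refine the positions from this view.

Run:
```python
from h import *
c=load('w1'); d=c['d']; uv,X=cloud(c,d)
print(c['K'][0,0])
for n,(u,v) in dict(s=(358,272),m=(376,199),l=(394,115)).items():
    m=(abs(uv[:,0]-u)<28)&(abs(uv[:,1]-v)<28)&(abs(X[:,2]-.055)<.004)
    lab=np.zeros((480,640),np.uint8); lab[uv[m][:,1],uv[m][:,0]]=1
    k,L,s,ce=cv2.connectedComponentsWithStats(lab); i=1+s[1:,4].argmax()
    P=onz(c,np.argwhere(L==i)[:,::-1],.055)[:,:2].astype(np.float32)
    (e,ax,_)=cv2.fitEllipse(cv2.convexHull(P)); print(n,P.mean(0),e,ax,np.median(X[m][:,2]),s[i,4])
m=(uv[:,0]>160)&(uv[:,0]<232)&(uv[:,1]>262)&(uv[:,1]<325)&(abs(X[:,2]-.02)<.004)
P=onz(c,uv[m],.02)[:,:2]; print('nest part',cv2.minAreaRect(P.astype(np.float32)))
```

```text
376.673549006596
s [0.6542242  0.08987821] (0.6542690992355347, 0.0898761972784996) (0.024930639192461967, 0.026483768597245216) 0.05433754441076072 423
m [0.64802194 0.17129777] (0.6481121182441711, 0.1711948812007904) (0.031022539362311363, 0.03180363401770592) 0.05431883298365738 749
l [0.63966304 0.25566593] (0.6396709084510803, 0.2555302679538727) (0.037207771092653275, 0.03729107230901718) 0.05423196333189601 1263
nest part ((0.4814206659793854, -0.010358776897192001), (0.0622134692966938, 0.060711778700351715), 88.32538604736328)
```

apply_moves:
  targets:
    - [[0.166,0.038,0,0,0,0],[0.166,0.038,0,0,0,0],[0,0,-0.3,0,0,0],[0,0,-0.3,0,0,0],[0,0,-0.3,0,0,0],[0,0,-0.3,0,0,0],[0,0,-0.17,0,0,0],[0,0,-0.17,0,0,0],[0,0,0,0,0,0],[0,0,0,0,0,0]]
  fingers: 60

```text
time_s: 3.65
ee_pos: [0.649, 0.1715, 0.0301]
orientation: [1.905, 2.497, 0.002]
ft_force: [0.7, 1.3, 1.2]
gripper_width: 0.0512
grasp_force: 0.0
```

apply_moves:
  targets:
    - [[0,0,0,0,0,0],[0,0,0,0,0,0],[0,0,0,0,0,0],[0,0,0,0,0,0],[0,0,0,0,0,0],[0,0,0,0,0,0],[0,0,0,0,0,0],[0,0,0,0,0,0]]
  fingers: 0

```text
time_s: 4.65
ee_pos: [0.6486, 0.1718, 0.0285]
orientation: [-1.905, -2.498, -0.0]
ft_force: [0.5, -0.3, 0.3]
gripper_width: 0.0002
grasp_force: 0.0
```

Run:
```python
from h import *
p,d,c=snap('wrist','w2'); snap('scene','s2'); o=bot.observe(); print(o['ee_pos'],o['gripper_width'])
s=load('s2')['p'][240:370,140:320]; cv2.imwrite('pics/v2.png',np.hstack([cv2.resize(p,(400,300)),cv2.resize(s,(400,300))])[:,:,::-1])
```

```text
[0.64864424 0.17182921 0.02849657] 0.00029084668698510545
```

View pics/v2.png

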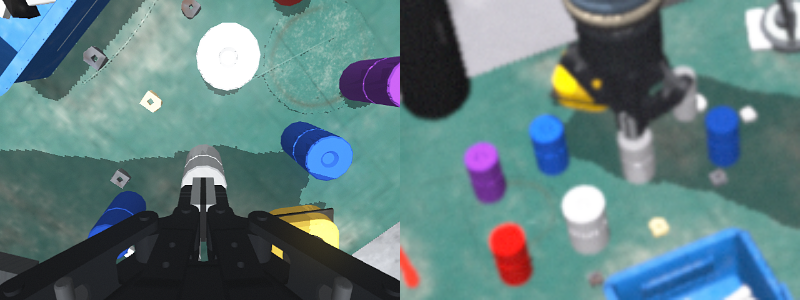

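Run:
```python
from h import *
for f,(u,v),w in(('s2',(246,303),22),('w2',(325,245),60)):
    c=load(f); d=c['d']; uv,X=cloud(c,d)
    m=(abs(uv[:,0]-u)<w)&(abs(uv[:,1]-v)<w)&(abs(X[:,2]-.055)<.006)
    print(f,m.sum(),X[m].mean(0),X[m].min(0),X[m].max(0))
    m=(abs(uv[:,0]-u)<w)&(abs(uv[:,1]-v)<w)&(X[:,2]>.008)&(X[:,2]<.05)
    print(m.sum(),X[m].mean(0),X[m].min(0),X[m].max(0))
c=load('s2'); cv2.imwrite('pics/v3.png',cv2.resize(c['p'][255:355,190:310],None,fx=6,fy=6,interpolation=2)[:,:,::-1])
c=load('w2'); cv2.imwrite('pics/v3b.png',c['p'][:,:,::-1])
```

```text
s2 109 [0.64342063 0.1871499  0.05441469] [0.63368327 0.15797523 0.04901065] [0.66436043 0.24779718 0.05979485]
212 [0.65267786 0.1682674  0.02599937] [0.63163887 0.09707514 0.00801733] [0.73465089 0.23715904 0.04956921]
w2 1591 [0.64617678 0.18011811 0.05394247] [0.63261318 0.16531923 0.04900287] [0.66384875 0.18740512 0.05649543]
1548 [0.64495693 0.18371898 0.03139073] [0.63257697 0.17243309 0.00803965] [0.66332681 0.18746876 0.0499905 ]
```

View pics/v3.png

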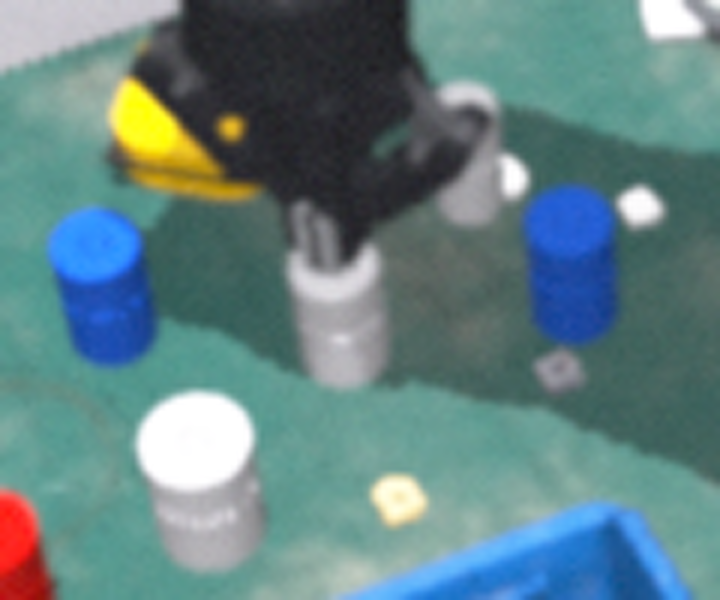

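Run:
```python
from h import *
c=load('w2'); d=c['d']; R=c['R'];t=c['t']; print('cam',-R.T@t, R[2])
uv,X=cloud(c,d)
for u,v in((325,295),(312,300),(335,300),(325,320),(300,330),(350,330),(325,350),(325,370),(325,400)):
    print(u,v,dep(c,[(u,v)],[d[v,u]])[0].round(4))
c=load('s2');d=c['d']
for U,V in((300,220),(325,240),(330,260),(320,290)):
    u,v=190+U//6,255+V//6; print('s',u,v,dep(c,[(u,v)],[d[v,u]])[0].round(4))
```

```text
cam [0.62877785 0.24093698 0.20227346] [ 0.07595257 -0.27354218 -0.95885655]
325 295 [0.6451 0.1822 0.0742]
312 300 [0.6407 0.1806 0.0777]
335 300 [0.6487 0.1828 0.0778]
325 320 [0.6451 0.1821 0.0927]
300 330 [0.6373 0.1828 0.1036]
350 330 [0.6516 0.1865 0.1032]
325 350 [0.6474 0.1738 0.0966]
325 370 [0.6495 0.1664 0.0964]
325 400 [6.742e-01 7.700e-02 3.000e-04]
s 240 291 [0.6475 0.1862 0.0969]
s 244 295 [0.6433 0.1808 0.0806]
s 245 298 [0.6413 0.1811 0.0722]
s 243 303 [0.6466 0.1839 0.0536]
```

View pics/v3b.png

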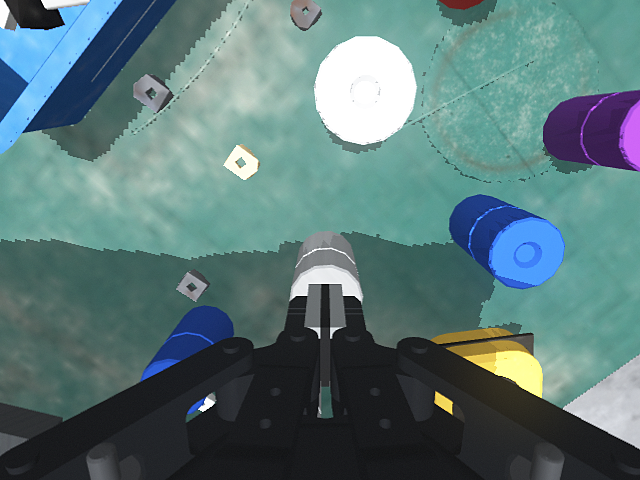

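Run:
```python
from h import *
c=load('w2'); d=c['d']
for v in range(276,304,2): print(v,dep(c,[(316,v)],[d[v,316]])[0].round(4),dep(c,[(338,v)],[d[v,338]])[0].round(4))
c=load('w1'); d=c['d']; uv,X=cloud(c,d)
for lo,hi in((150,230),(430,510)):
    m=(uv[:,0]>lo)&(uv[:,0]<hi)&(uv[:,1]>290)&(uv[:,1]<400)&(X[:,2]>.15); print(X[m].min(0),X[m][X[m][:,2].argmin()],np.sort(X[m][:,2])[:8])
o=bot.observe(); print(o['joint_positions'],o['ft_force'],o['joint_efforts'])
```

```text
276 [0.6416 0.181  0.0555] [0.6505 0.1834 0.0554]
278 [0.642  0.1793 0.0535] [0.6508 0.1823 0.0548]
280 [0.6422 0.1783 0.0533] [0.6512 0.1811 0.0542]
282 [0.6425 0.1775 0.0535] [0.6514 0.1805 0.0547]
284 [0.6417 0.181  0.0637] [0.6501 0.1837 0.0646]
286 [0.6416 0.1817 0.0672] [0.6502 0.1832 0.0653]
288 [0.6418 0.1812 0.0678] [0.65   0.1834 0.0678]
290 [0.6418 0.1814 0.0702] [0.65   0.1833 0.0694]
292 [0.6418 0.1813 0.0717] [0.6499 0.1834 0.0715]
294 [0.6419 0.1815 0.0738] [0.6498 0.1835 0.0735]
296 [0.642  0.1811 0.0748] [0.6497 0.1835 0.0753]
298 [0.642  0.1811 0.0764] [0.6496 0.1837 0.0774]
300 [0.642  0.1814 0.0785] [0.6497 0.1834 0.0783]
302 [0.642  0.1814 0.0801] [0.6495 0.1836 0.0803]
[0.54147654 0.13729002 0.3027747 ] [0.55646883 0.14804768 0.3027747 ] [0.3027747  0.30296206 0.30299713 0.30320637 0.30336966 0.30342815
 0.30352934 0.30355465]
[0.61873962 0.15988435 0.30254015] [0.64089733 0.16574578 0.30254015] [0.30254015 0.30260268 0.30278735 0.30307705 0.30320254 0.30330291
 0.30341936 0.30342278]
[ 2.58968869e-01  6.39913801e-01  1.72901416e-01  1.10377767e+00
 -2.27075628e-05  1.56174001e+00] [ 0.25856295 -0.28175918 -0.09213645] [ 2.73837650e-03 -1.02823563e+02  4.67071080e+01  1.99568880e-03
  1.02789711e-04 -2.68010621e-05]
```

The fingertips in both cameras are really at z≈0.064, while the reported TCP is 0.0285. So the reported z reads about 35 mm low, and x and y agree. The fingers closed above the untouched spacer. I'll open, lower by 36 mm and check again.

apply_moves:
  targets:
    - [[0,0,0,0,0,0],[0,0,0,0,0,0],[0,0,0,0,0,0],[0,0,0,0,0,0],[0,0,0,0,0,0],[-0.003,-0.003,-0.06,0,0,0],[0,0,-0.06,0,0,0],[0,0,-0.06,0,0,0],[0,0,-0.06,0,0,0],[0,0,0,0,0,0],[0,0,0,0,0,0]]
  fingers: 60

```text
time_s: 6.12
ee_pos: [0.6483, 0.1714, -0.0073]
orientation: [1.905, 2.498, 0.0]
ft_force: [0.3, -0.8, 0.7]
gripper_width: 0.0514
grasp_force: 0.0
```

Run:
```python
from h import *
p,d,c=snap('wrist','w3'); print(bot.observe()['ee_pos'])
uv,X=cloud(c,d)
m=(uv[:,0]>230)&(uv[:,0]<420)&(uv[:,1]>230)&(uv[:,1]<345)
# along tool-y coordinate relative to TCP
o=bot.observe()['ee_pos']; a=np.array([.966,.26]); b=np.array([-.26,.966])
r=X[:,:2]-o[:2]; al=r@a; be=r@b
for s in(1,-1):
    q=m&(al*s>.022)&(al*s<.05)&(be>.006)&(be<.016)&(X[:,2]>.012); print(q.sum(),np.sort(X[q][:,2])[:6])
```

```text
[ 0.64847213  0.17143796 -0.0070982 ]
1238 [0.02631698 0.02717209 0.02775115 0.02881581 0.02898922 0.02934373]
1177 [0.02720811 0.02803147 0.02843852 0.02906743 0.02912996 0.02915178]
```

The tips are now really at z≈0.028, either side of the spacer. I'll close.

apply_moves:
  targets:
    - [[0,0,0,0,0,0],[0,0,0,0,0,0],[0,0,0,0,0,0],[0,0,0,0,0,0],[0,0,0,0,0,0],[0,0,0,0,0,0]]
  fingers: 0

```text
time_s: 6.92
ee_pos: [0.6485, 0.1715, -0.0069]
orientation: [1.904, 2.498, 0.001]
ft_force: [-1.4, 0.6, 5.9]
gripper_width: 0.0305
grasp_force: 59.4
```

apply_moves:
  targets:
    - [[0,0,0.1,0,0,0],[0,0,0.3,0,0,0],[0,0,0.3,0,0,0],[0,0,0.3,0,0,0],[-0.139,-0.218,0,0,0,0],[-0.139,-0.218,0,0,0,0],[-0.139,-0.218,0,0,0,0],[-0.139,-0.218,0,0,0,0],[-0.139,-0.218,0,0,0,0],[-0.139,-0.218,0,0,0,0],[-0.139,-0.218,0,0,0,0],[-0.139,-0.218,0,0,0,0],[0,0,0,0,0,0],[0,0,0,0,0,0],[0,0,0,0,0,0]]

```text
time_s: 8.8
ee_pos: [0.4819, -0.0896, 0.1427]
orientation: [1.903, 2.499, 0.0]
ft_force: [-0.1, -0.0, -0.7]
gripper_width: 0.0307
grasp_force: 59.8
```

Run:
```python
from h import *
p,d,c=snap('wrist','w4'); o=bot.observe(); print(o['ee_pos'],o['orientation'],o['gripper_width'],o['ft_force'],o['joint_positions'])
print(proj(c,[.4815,-.0104,.02]))
```

```text
[ 0.48178552 -0.08955679  0.14258853] [1.90345193e+00 2.49928778e+00 2.13756861e-04] 0.030242625268643287 [ 0.35017503  0.15487905 -0.50962493] [-1.83871856e-01  2.10394122e-01 -1.82164785e-01  1.17817108e+00
  1.18951037e-04  1.11789302e+00]
[[353.12488046 117.70231643]]
```

View pics/w4.png

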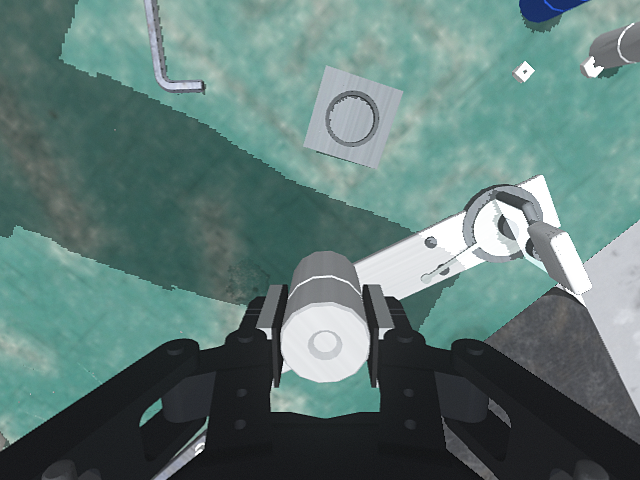

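The spacer is held upright with its top centre near (325,342). The nest hole is at (353,117) and the turret is at right, near (505,225). I'll measure the offsets.

Run:
```python
from h import *
c=load('w4'); d=c['d']; uv,X=cloud(c,d)
m=(abs(uv[:,0]-353)<55)&(abs(uv[:,1]-117)<56)&(abs(X[:,2]-.02)<.004)
lab=np.zeros((480,640),np.uint8); lab[uv[m][:,1],uv[m][:,0]]=255
P=onz(c,uv[m],.02)[:,:2].astype(np.float32); print('nest',cv2.minAreaRect(P),np.median(X[m][:,2]))
ct,_=cv2.findContours(lab,cv2.RETR_CCOMP,cv2.CHAIN_APPROX_NONE); 
for q in ct:
    if len(q)>40:
        e=cv2.fitEllipse(onz(c,q[:,0],.02)[:,:2].astype(np.float32)); print('cont',len(q),e)
m=(abs(uv[:,0]-325)<60)&(abs(uv[:,1]-340)<60)&(X[:,2]>.198)&(X[:,2]<.212)
a=np.array([.966,.26])
lab[:]=0; lab[uv[m][:,1],uv[m][:,0]]=1
k,L,s,ce=cv2.connectedComponentsWithStats(lab); i=1+s[1:,4].argmax(); q=np.argwhere(L==i)[:,::-1]; XX=X[m]
z=np.median(XX[:,2]); P=onz(c,q,z)[:,:2].astype(np.float32); print('top',s[i],z,P.mean(0),cv2.fitEllipse(cv2.convexHull(P)),cv2.minEnclosingCircle(P))
n=np.linalg.lstsq(np.c_[XX[:,:2],np.ones(len(XX))],XX[:,2],rcond=None)[0]; print('tilt',n[:2])
```

```text
nest ((0.4807022213935852, -0.011485539376735687), (0.05991560220718384, 0.05987025424838066), 88.32463836669922) 0.01929571587238513
cont 308 ((0.4806709587574005, -0.011471208184957504), (0.06984691321849823, 0.07042890787124634), 10.159592628479004)
cont 140 ((0.4805079698562622, -0.011665201745927334), (0.03526430204510689, 0.03538097068667412), 154.64569091796875)
top [ 266  294  119   94 7692] 0.20396454601659866 [ 0.48058438 -0.08785022] ((0.4821089804172516, -0.09221946448087692), (0.04410437494516373, 0.04946985840797424), 113.29386901855469) ((0.48156335949897766, -0.09095033258199692), 0.024799218401312828)
tilt [ 0.015334   -0.03818689]
```

Run:
```python
from h import *
c=load('w4'); d=c['d']; g=c['p'].min(2)
for th in(195,205,215):
    lab=((g>th)).astype(np.uint8); lab[:, :270]=0; lab[:,380:]=0; lab[:295]=0; lab[395:]=0
    lab=cv2.morphologyEx(lab,cv2.MORPH_OPEN,np.ones((5,5)))
    k,L,s,ce=cv2.connectedComponentsWithStats(lab); i=1+s[1:,4].argmax(); q=np.argwhere(L==i)[:,::-1]
    P=onz(c,q,.2045)[:,:2].astype(np.float32); print(th,s[i],cv2.fitEllipse(cv2.convexHull(P)))
print(onz(c,[(325,345)],.2045))
```

```text
195 [ 281  302   88   80 5451] ((0.4807707369327545, -0.08954542130231857), (0.03032046929001808, 0.03178410977125168), 175.45729064941406)
205 [ 281  306   88   76 4451] ((0.4811054766178131, -0.08982250094413757), (0.029459092766046524, 0.029735906049609184), 71.66730499267578)
215 [ 282  306   87   76 4367] ((0.48116105794906616, -0.08978553116321564), (0.02930888906121254, 0.029515983536839485), 47.16122055053711)
[[ 0.48124794 -0.08978819  0.2045    ]]
```

apply_moves:
  targets:
    - [[-0.001,0.173,0,0,0,0],[-0.001,0.173,0,0,0,0],[0,0.174,0,0,0,0],[0,0,-0.2,0,0,0],[0,0,-0.2,0,0,0],[0,0,-0.2,0,0,0],[0,0,-0.2,0,0,0],[0,0,0,0,0,0],[0,0,0,0,0,0],[0,0,-0.04,0,0,0],[0,0,-0.02,0,0,0],[0,0,-0.02,0,0,0],[0,0,0,0,0,0]]

```text
time_s: 10.48
ee_pos: [0.4809, -0.0122, 0.0103]
orientation: [-1.905, -2.498, 0.0]
ft_force: [-0.7, -0.8, -0.7]
gripper_width: 0.0304
grasp_force: 59.7
```

apply_moves:
  targets:
    - [[0,0,-0.02,0,0,0],[0,0,-0.02,0,0,0],[0,0,-0.013,0,0,0],[0,0,-0.007,0,0,0],[0,0,0,0,0,0]]

```text
time_s: 11.1
ee_pos: [0.4811, -0.0122, 0.0015]
orientation: [-1.905, -2.498, 0.0]
ft_force: [0.5, -0.2, -0.5]
gripper_width: 0.0308
grasp_force: 59.7
```

apply_moves:
  targets:
    - [[0,0,-0.006,0,0,0],[0,0,0,0,0,0],[0,0,0,0,0,0]]

```text
time_s: 11.48
ee_pos: [0.4813, -0.0122, 0.0011]
orientation: [1.904, 2.498, 0.0]
ft_force: [-3.4, -0.3, 8.7]
gripper_width: 0.0302
grasp_force: 61.0
```

apply_moves:
  targets:
    - [[0,0,0.006,0,0,0],[0,0,0,0,0,0],[0,0,0,0,0,0],[0,0,0,0,0,0],[0,0,0.1,0,0,0],[0,0,0.15,0,0,0],[0,0,0.3,0,0,0],[0,0,0.3,0,0,0],[0,0,0.3,0,0,0],[0,0,0.3,0,0,0],[0,0,0.3,0,0,0],[0.067,-0.23,0.1,0,0,0],[0.067,-0.23,0,0,0,0],[0.067,-0.23,0,0,0,0],[0.067,-0.23,0,0,0,0],[0,0,0,0,0,0],[0,0,0,0,0,0]]
  fingers: 70

```text
time_s: 13.6
ee_pos: [0.521, -0.1499, 0.2797]
orientation: [1.905, 2.498, 0.0]
ft_force: [-0.5, 1.0, 0.4]
gripper_width: 0.0597
grasp_force: 0.0
```

Run:
```python
from h import *
p,d,c=snap('wrist','w5'); o=bot.observe(); print(o['ee_pos'],o['gripper_width'])
for X in([.4806,-.0116,.063],[.629,-.057,.1],[.5,-.17,.04]): print(proj(c,X))
```

```text
[ 0.52104405 -0.14958916  0.27964661] 0.05950850322876003
[[322.84142292  43.92909017]]
[[466.98690645 136.5854606 ]]
[[302.22985406 203.92987572]]
```

View pics/w5.png

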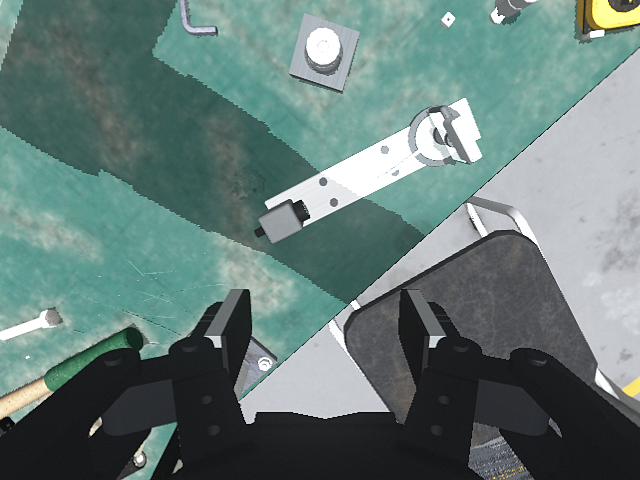

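The spacer stands in the nest (top at 323,47). The bar is at (460,132) and the camera block at (284,220), with its lens at (303,210). Next I'll measure the station geometry.

Run:
```python
from h import *
c=load('w5'); d=c['d']; uv,X=cloud(c,d)
def box(a,b,e,f,z0,z1): return (uv[:,0]>a)&(uv[:,0]<b)&(uv[:,1]>e)&(uv[:,1]<f)&(X[:,2]>z0)&(X[:,2]<z1)
m=box(300,350,20,75,.057,.069); P=onz(c,uv[m],.063)[:,:2].astype(np.float32); print('spacer',np.median(X[m][:,2]),cv2.fitEllipse(cv2.convexHull(P)))
m=box(425,500,90,175,.1,.11); P=onz(c,uv[m],.104)[:,:2].astype(np.float32); print('bar top',m.sum(),np.median(X[m][:,2]),cv2.minAreaRect(P))
m=box(425,500,90,175,.07,.115); P=X[m][:,:2].astype(np.float32); print('bar all',m.sum(),cv2.minAreaRect(P))
m=box(250,318,190,250,.05,.06); P=onz(c,uv[m],.055)[:,:2].astype(np.float32); print('cam',m.sum(),np.median(X[m][:,2]),cv2.minAreaRect(P))
m=box(255,500,90,250,.004,.013); P=X[m][:,:2].astype(np.float32); r=cv2.minAreaRect(P); print('rail',m.sum(),r,cv2.boxPoints(r))
```

```text
spacer 0.062006329038669546 ((0.48084715008735657, -0.013584219850599766), (0.031190086156129837, 0.03169398382306099), 29.57433319091797)
bar top 650 0.10309795690996376 ((0.6271287798881531, -0.05963559448719025), (0.012152008712291718, 0.04364335164427757), 47.521034240722656)
bar all 1076 ((0.6275066137313843, -0.060416221618652344), (0.014971038326621056, 0.04420581832528114), 47.84771728515625)
cam 1169 0.05426399137190566 ((0.4855726957321167, -0.19001157581806183), (0.050746820867061615, 0.03349511697888374), 42.585792541503906)
rail 7024 ((0.5454226732254028, -0.09182919561862946), (0.26116421818733215, 0.12440697848796844), 39.76087951660156) [[ 0.4052571  -0.12753046]
 [ 0.48482597 -0.22316465]
 [ 0.68558824 -0.05612794]
 [ 0.6060194   0.03950626]]
```

apply_moves:
  targets:
    - [[0.176,0.152,0,0,0,0.0704],[0.176,0.152,0,0,0,0.0704],[0.176,0.152,0,0,0,0.0704],[0.176,0.152,0,0,0,0.0704],[0,0,-0.283,0,0,0],[0,0,-0.283,0,0,0],[0,0,-0.283,0,0,0],[0,0,-0.283,0,0,0],[0,0,0,0,0,0],[0,0,0,0,0,0],[0,0,0,0,0,0]]

```text
time_s: 15.02
ee_pos: [0.6281, -0.0589, 0.1114]
orientation: [1.134, 2.927, 0.001]
ft_force: [-0.7, -0.7, -0.7]
gripper_width: 0.0598
grasp_force: 0.0
```

```bash
cat > bar.py <<'E'
from h import *
from scipy.spatial.transform import Rotation as Ro
import sys
p,d,c=snap('wrist',sys.argv[1]); o=bot.observe(); M=Ro.from_rotvec(o['orientation']).as_matrix(); print(o['ee_pos'],o['gripper_width'],'y ang',np.degrees(np.arctan2(M[1,1],M[0,1])),'tilt',M[2], o['ft_force'])
uv,X=cloud(c,d); r=X-o['ee_pos']; L=r@M
print(proj(c,[.6266,-.0584,.104]))
m=(abs(X[:,2]-.1033)<.004)&(abs(L[:,1])<.018)&(abs(L[:,0])<.04); 
P=onz(c,uv[m],.104)[:,:2].astype(np.float32); print('bar top',m.sum(),cv2.minAreaRect(P),(P.min(0),P.max(0)))
q=(np.array(cv2.minAreaRect(P)[0])-o['ee_pos'][:2]); print('rel in tool x,y',q@M[:2,0],q@M[:2,1])
E
python3 bar.py w6
```

```text
[ 0.62794324 -0.05896025  0.11109332] 0.05957784529407237 y ang 47.63205841017055 tilt [-0.00216959  0.00167438 -0.99999624] [-0.76505433 -0.1566693  -0.03249135]
[[324.82353309 267.49915431]]
bar top 1773 ((0.6273319721221924, -0.058205317705869675), (0.011644234880805016, 0.0430101677775383), 47.66545486450195) (array([ 0.6087978 , -0.07582957], dtype=float32), array([ 0.6460916 , -0.04077161], dtype=float32))
rel in tool x,y 0.0009603675898922205 0.00014583945134281
```

apply_moves:
  targets:
    - [[-0.004,0.004,-0.12,0,0,0],[0,0,-0.12,0,0,0],[0,0,-0.12,0,0,0],[0,0,-0.1,0,0,0],[0,0,0,0,0,0],[0,0,0,0,0,0]]

```text
time_s: 15.82
ee_pos: [0.6268, -0.0585, 0.041]
orientation: [1.135, 2.928, 0.0]
ft_force: [0.5, 0.5, 0.1]
gripper_width: 0.0597
grasp_force: 0.0
```

apply_moves:
  targets:
    - [[0,0,0,0,0,0],[0,0,0,0,0,0],[0,0,0,0,0,0],[0,0,0,0,0,0],[0,0,0,0,0,0],[0,0,0,0,0,0],[0,0,0,0,0,0]]
  fingers: 0

```text
time_s: 16.7
ee_pos: [0.6277, -0.0575, 0.0414]
orientation: [1.133, 2.928, 0.003]
ft_force: [4.4, 7.9, 6.8]
gripper_width: 0.0113
grasp_force: 120.5
```

apply_moves:
  targets:
    - [[0.006,0.007,0,0,0,0],[0,0,0,0,0,-0.0305],[0,0,0,0,0,-0.0305],[0,0,0,0,0,-0.0305],[0,0,0,0,0,-0.0305],[0,0,0,0,0,-0.0305],[0,0,0,0,0,-0.0305],[0,0,0,0,0,-0.0305],[0,0,0,0,0,-0.0305],[0,0,0,0,0,-0.0305],[0,0,0,0,0,-0.0305],[0,0,0,0,0,0],[0,0,0,0,0,0],[0,0,0,0,0,0]]

```text
time_s: 18.45
ee_pos: [0.6288, -0.0568, 0.0414]
orientation: [1.96, 2.452, 0.004]
ft_force: [6.6, 7.0, 6.2]
gripper_width: 0.0112
grasp_force: 120.8
```

```bash
python3 bar.py w7
python3 - <<'E'
from h import *
snap('scene','s7'); snap('side','d7')
c=load('w7'); d=c['d'];uv,X=cloud(c,d)
print(proj(c,[[.4803,-.0123,.063],[.55,-.035,.012]]))
A=[.627,-.058]
outs=[]
for f,ctr in (('s7',None),('d7',None)):
    c=load(f); q=proj(c,[[.555,-.035,.03]])[0].astype(int); k=c['p'][q[1]-50:q[1]+50,q[0]-66:q[0]+67]; outs.append(cv2.resize(k,(400,300),interpolation=2))
w=cv2.resize(load('w7')['p'],(400,300))
cv2.imwrite('pics/v7.png',np.vstack([np.hstack(outs),np.hstack([w,cv2.resize(load('w7')['p'][60:360,140:540],(400,300))])])[:,:,::-1])
E
```

```text
[ 0.6288192  -0.05676195  0.04137566] 0.011070878785896807 y ang 12.715941690884627 tilt [-9.46461370e-05  3.34528032e-03 -9.99994400e-01] [7.41136212 5.59309338 5.65971437]
[[320.01160828 349.12839089]]
bar top 4434 ((0.6276071071624756, -0.05685904622077942), (0.0376119390130043, 0.03607628494501114), 60.909515380859375) (array([ 0.6096865, -0.0791696], dtype=float32), array([ 0.6441973 , -0.03472472], dtype=float32))
rel in tool x,y 0.0001720866267635697 -0.0012037341252704868
[[-25.15862216 112.48852879]
 [192.7351927  187.93515985]]
```

View pics/v7.png

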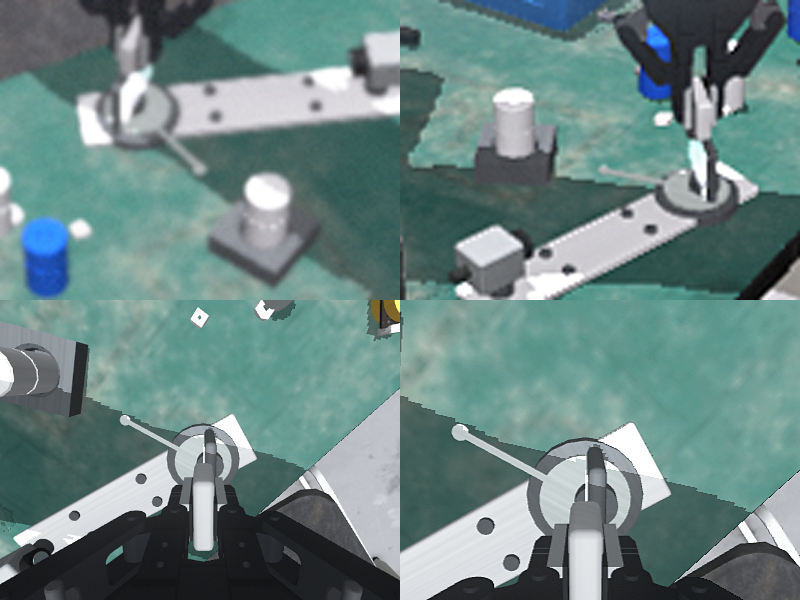

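The pointer now aims towards the seated spacer, with its tip at about (200,192) in the wrist view. I'll measure its heading precisely.

Run:
```python
from h import *
c=load('w7'); d=c['d']; uv,X=cloud(c,d)
m=(uv[:,0]>190)&(uv[:,0]<262)&(uv[:,1]>182)&(uv[:,1]<236)
g=c['p'].astype(int); br=(g[:,:,0]>115)&(abs(g[:,:,0]-g[:,:,1])<40)
m&=br[uv[:,1],uv[:,0]]
p=onz(c,uv[m],.012)[:,:2]; A=np.array([.6275,-.057])
a=np.degrees(np.arctan2(*(p-A).T[::-1]))%360; r=np.linalg.norm(p-A,axis=1)
k=(abs(a-163)<8)&(r<.09); print(m.sum(),k.sum(),r[k].min(),r[k].max(),'median z',np.median(X[m][k][:,2]))
for lo,hi in((.04,.055),(.055,.07),(.072,.086)):
    q=k&(r>lo)&(r<hi); print(lo,q.sum(),np.median(a[q]),p[q].mean(0))
pp=p[k&(r<.074)].astype(np.float32); vx,vy,x0,y0=cv2.fitLine(pp,cv2.DIST_HUBER,0,.001,.001).ravel(); th=np.degrees(np.arctan2(-vy if vx>0 else vy,-abs(vx)))%360; print('line heading',th)
u=np.array([np.cos(np.radians(th)),np.sin(np.radians(th))])
m2=(uv[:,0]<140)&(abs(X[:,2]-.02)<.003)&(uv[:,1]>80)&(uv[:,1]<200)
for nm,S in(('nest w4',[.4806,-.0116]),('w5',[.4808,-.0136]),('tcp',[.4803,-.0123])):
    w=np.array(S)-[x0,y0]; print(nm,'miss of line mm',1000*(u[0]*w[1]-u[1]*w[0]),'dir from axis',np.degrees(np.arctan2(S[1]-A[1],S[0]-A[0]))%360)
o=np.array([x0,y0])-A; print('line offset from axis mm',1000*(u[0]*o[1]-u[1]*o[0]))
```

```text
1155 775 0.03836014354266387 0.08089804846382197 median z 0.012778451068475645
0.04 234 164.89625927058162 [ 0.58126909 -0.04374409]
0.055 270 164.13696428720652 [ 0.56888555 -0.03903938]
0.072 229 164.27918495136834 [ 0.55405722 -0.03630979]
line heading 163.40662
nest w4 miss of line mm -2.3603680050683535 dir from axis 162.82603832880912
w5 miss of line mm -0.500772318871065 dir from axis 163.51957780190418
tcp miss of line mm -1.6038457936358927 dir from axis 163.10811767152754
line offset from axis mm 0.8023766285491247
```

```bash
python3 -c "
from plant import bot
o=bot.observe();print(o['time_s'],o['joint_velocities'].round(4),o['gripper_width']);print(bot.hand_in())"
```

```text
18.6 [ 0.0002  0.0007 -0.0009 -0.001  -0.0009  0.0015] 0.011190003839088218
the job is handed in; nothing more can be done
None
```

I seated the medium spacer fully in the nest and let go of it. I then turned the mirror until its sight pointer aimed at the spacer to within about 2 mm, and handed the job in at 18.6 s still holding the bar; the result was not reported back.

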